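# Press the fence bar home against the shelf rail

## Task

Push the loose aluminium fence bar up to the upright rail of the white shelf board, then press it home against the two black clips that stick out of the rail: drive one clip all the way in first, then the other, until the bar lies flat against the rail over its whole length, between the rail's ends. Go gently: each clip gives at about 11 newtons, and the bar must never be pushed with more than 24. Leave the other things on the counter where they are.

Things in the scene. Friction and masses are not known exactly. Their poses are not given: they have to be found in the camera images.
- board: White steel shelf board fixed on the counter, 400 mm deep, 600 mm wide, 12 mm thick, with a rigid upright rail 400 mm long, 8 mm thick, 45 mm high above the board. Origin: middle of the rail's front face (towards the robot) at counter level; x points into the rail (away from the robot), y along it, z up. Two black clips stick out of that face (see rail_left).
- rail_left (a point): Point on the rail's front face, 32 mm above the counter, at the axis of the left clip (board y = +145 mm): a round black push-in clip, 14 mm across, sticking out 5 to 8 mm (not measured). It moves only along board x, resists with about 11 N all the way in, stays where it is left and can be driven in flush. Its stem shows 10 to 13 mm behind the rail, 18 when home.
- rail_right (a point): The same for the right clip, at board y = -145 mm.
- bar_mid (a point): Centre (half-way up) of the loose aluminium box-section bar, 340 mm long, 25 mm thick, 40 mm high, about 0.2 to 0.45 kg, standing, sliding easily, on the board in front of the rail, askew. y along its length, x across it towards the rail, z up. Home, its centre is 12.5 mm in front of the rail face.
- bar_left (a point): Point in the middle of the bar's section, half-way up, 145 mm from its centre along bar y (25 mm in from the left end).
- bar_right (a point): The same, 145 mm from its centre the other way.
- jar: White pill jar 48 mm across, 65 mm high, standing on the board between the robot and the bar's middle; leave it. Origin at its underside.
- carton_a: Medicine carton 45 x 60 x 30 mm on the board beyond one end of the bar; leave it. Origin at its underside.
- tape: Roll of clear tape lying flat, 60 mm across, 19 mm high, on the board beyond the other end of the bar; leave it. Origin at its underside.
- carton_b: Medicine carton 50 x 110 x 35 mm lying on the board behind the rail; leave it. Origin at its underside.
- driver: Screwdriver 160 mm long lying on the board behind the rail, roughly along it; leave it.
- carton_c: Medicine carton 70 x 120 x 50 mm on the counter to the left; leave it. Origin at its underside.
- mug: White mug 76 mm across, 85 mm high, on the counter to the right; leave it. Origin at its underside.

How it is judged:
By the outcome, as a careful person would: the job done as asked, in the order asked, and still so for the second after the job is handed in, with the robot touching nothing.
It also fails if it takes over 72 s, if anything falls off the work surface, if the arm or the gripper's body presses on something with over 40 N, if the wrist force passes 120 N, or if a joint passes its speed limit or range.

## Robot

A 7-joint arm with a two-finger parallel gripper is mounted at the origin on the work surface. World frame = base frame: x ahead of the robot, y to its left, z up, the work surface at z = 0. Lengths are in mm, angles in rad, forces in N, time in s.
With the tool pointing down it reaches from about 400 to 900 mm from the base axis. Payload 5.5 kg.
Tool frame: the origin (TCP) lies midway between the tips of the shut fingers; the grasp point (between the pads) lies 19 mm behind it; z points along the fingers, y is the line along which they close (so a half turn about z gives the same grasp; the last joint's range is limited). The gripper opens to 85 mm and grips with 20 to 120 N. Pads are 22 mm wide; open, the fingers measure 114 mm over their backs; the gripper's body (76 mm by 85 mm) begins 54 mm behind the grasp point. The pads swing forward as they close: fully open they stand 13 mm farther back than shut.
Start: joints at [1.457, 0.501, -0.427, 1.55, 0.221, 1.138, -0.21], TCP at [239.199, -604.387, 193.51] pointing down, gripper open.
Joint ranges: [-2.88, 2.88], [-0.31, 2.03], [-1.54, 1.56], [0.2, 2.42], [-1.41, 4.55], [0.19, 2.02], [-2.57, 2.57]. Speed limits (rad/s): [2.57, 2.57, 3.14, 3.14, 3.14, 3.14, 3.14].

## Interface

Orientations are given as a unit quaternion [x, y, z, w].
In Python, from station import monitor, camera, camera_model, order gives the robot as it stands.
- The arm moves only by the tool apply_moves, never from a script. Its argument "steps" is a list of rows, each a list of 2 entries, a list of its own where there are three numbers: the shift along the tool's x, y, z in m, then the turn, a rotation vector about the tool's x, y, z in rad. A call has 1 to 5 rows; each row is the pose to reach, as a shift and turn from the pose commanded when the call began, along the tool's axes at that moment; what a row does not reach only later rows make up. A row lasts 1/10 s, in which the tool goes at most 50 mm and 8.59 degrees, less where a joint would pass 70% of its speed; a pose out of reach is approached as far as the arm can. A call with a gripper value outside its range is refused whole. "claw" is the finger opening in m, from 0 to 0.0854, set as the call begins (left out, the last holds). The fingers move at their own pace and stop on an object; the grip force is fixed at half the most. Time passes only in rows, so rows that repeat a pose let the fingers close. It gives the time, the measured TCP pose, the force, the opening and the grip force at its end, in the units of the state.
- monitor.state(): the state, without advancing time (a new reading comes with each control period).
- camera(name): name is "side" or "top" or "wrist"; returns (picture, depth): 384x512x3 uint8, blue, green, red; 384x512 float32, mm along the optical axis (not along the pixel's ray), 0 where there is no reading.
- camera_model(name): a dict with "fovy" (degrees; the focal length in pixels is half the picture's height over the tangent of half this angle, whatever the lens; pixels are square), "cx", "cy" (the principal point, pixels), "pose" (4x4, takes a point from camera to world coordinates). Camera axes: x right, y up, looking along -z (the intrinsics and any distortion apply to the point x, -y, -z); pixel columns grow to the right and rows downward; lengths in mm; the calibration is good to about 2 mm. A picture is of the moment at which its call begins: read the wrist's pose just before it. camera_model takes no time and is no camera call; for the wrist camera it gives the pose at the moment of the call.
- order.job_done(): hands the job in; it is judged then, once.
The state is a dict: "t": time; "joint_pos": joint angles; "qvel": joint speeds; "joint_torque": joint torques, N m; "eef_pos": TCP position; "tool_rot": TCP orientation; "force": force on the tool from outside, world axes, zero at the start; "torque": the same for the moment, N m; "gripper_width": finger opening in mm; "gripper_force": force on a finger pad.
Only numpy, scipy, OpenCV 4.12 (cv2) and the standard library are available. Lean on these libraries where they do the work, as an engineer would, in place of code of your own. Each camera call takes 0.05 s, during which the arm holds its last target. There are 200 camera calls.

## Working session

There is one attempt and no reset: what is moved stays moved. The work goes in short steps, Python scripts to look and compute and a tool call to move; the robot and the scene stay as the last step left them, time stands still between calls to the robot, and variables do not carry over. Pictures are saved under pics/ and viewed, at most 10 in all, crops included, and the job is handed in when it is done.

Besides the shell and the picture viewer there is one more tool, called after "Emit:" as name([rows], argument=value, ...), one row to a line, values as JSON. apply_moves: Moves the arm, as the interface text tells. Its arguments: {"type":"object","properties":{"steps":{"type":"array","items":{"type":"array"}},"claw":{"type":"number"}},"required":["steps"]}

```bash
mkdir -p pics; ls; cat > h.py <<'E'
import numpy as np,cv2
from station import monitor,camera,camera_model,order
from scipy.spatial.transform import Rotation as R
def K(m):
    f=192/np.tan(np.radians(m['fovy'])/2); return f,m['cx'],m['cy']
def ray(m,u,v):
    f,cx,cy=K(m);P=np.array(m['pose']);d=P[:3,:3]@np.array([(u-cx)/f,-(v-cy)/f,-1]);return P[:3,3],d
def onz(m,u,v,z):
    o,d=ray(m,u,v);return o+d*(z-o[2])/d[2]
def proj(m,p):
    f,cx,cy=K(m);P=np.array(m['pose']);c=P[:3,:3].T@(np.array(p)-P[:3,3]);return cx+f*c[0]/-c[2],cy-f*c[1]/-c[2]
E
python3 - <<'E'
from h import *
s=monitor.state();print(s)
for n in ('top','side'):
    m=camera_model(n);print(n,m)
    p,d=camera(n);cv2.imwrite(f'pics/{n}0.png',p);np.save(n+'0.npy',d);print((d>0).mean())
a=cv2.imread('pics/top0.png');cv2.imwrite('pics/top0b.png',cv2.resize(a,(768,576)))
a=cv2.imread('pics/side0.png');cv2.imwrite('pics/side0b.png',cv2.resize(a,(768,576)))
E
```

```text
pics
{'t': 0.0, 'joint_pos': array([ 1.45721888,  0.50185784, -0.42680572,  1.55142855,  0.22082705,
        1.13827271, -0.21028743]), 'qvel': array([-0.00035311, -0.00042285,  0.00151944,  0.00064235,  0.0010768 ,
        0.00140574, -0.00147197]), 'joint_torque': array([ 1.85191449e-03, -5.69529462e+01, -5.81532508e+00, -2.80945265e+01,
        1.06485435e-02,  1.21264355e-02,  1.03351857e-05]), 'eef_pos': array([ 238.84133516, -603.72897172,  192.46334426]), 'tool_rot': array([ 9.82298649e-01,  1.87319136e-01, -1.48886225e-04, -9.39894886e-04]), 'force': array([-0.02134262,  0.74222621,  0.31580011]), 'torque': array([-0.03193023,  0.04281294, -0.03811341]), 'gripper_force': 0.0, 'gripper_width': 85.54117393699472}
top {'fovy': 57.87595532158806, 'cx': 255.80858882301183, 'cy': 189.50958579842882, 'pose': array([[-2.26375092e-02,  9.90419335e-01, -1.36224390e-01,
         4.77176994e+02],
       [-9.99671708e-01, -2.40603942e-02, -8.80754257e-03,
         8.13575553e+00],
       [-1.20007730e-02,  1.35980288e-01,  9.90638856e-01,
         9.94568913e+02],
       [ 0.00000000e+00,  0.00000000e+00,  0.00000000e+00,
         1.00000000e+00]])}
0.9957326253255209
side {'fovy': 46.39996849108563, 'cx': 258.3227577264818, 'cy': 190.22634432577772, 'pose': array([[-9.97069908e-01,  6.32220710e-02, -4.30647075e-02,
         5.39382417e+02],
       [-7.44320305e-02, -6.71940784e-01,  7.36855112e-01,
         9.88362597e+02],
       [ 1.76485729e-02,  7.37901452e-01,  6.74677682e-01,
         9.41801553e+02],
       [ 0.00000000e+00,  0.00000000e+00,  0.00000000e+00,
         1.00000000e+00]])}
0.99591064453125
```

View pics/top0b.png

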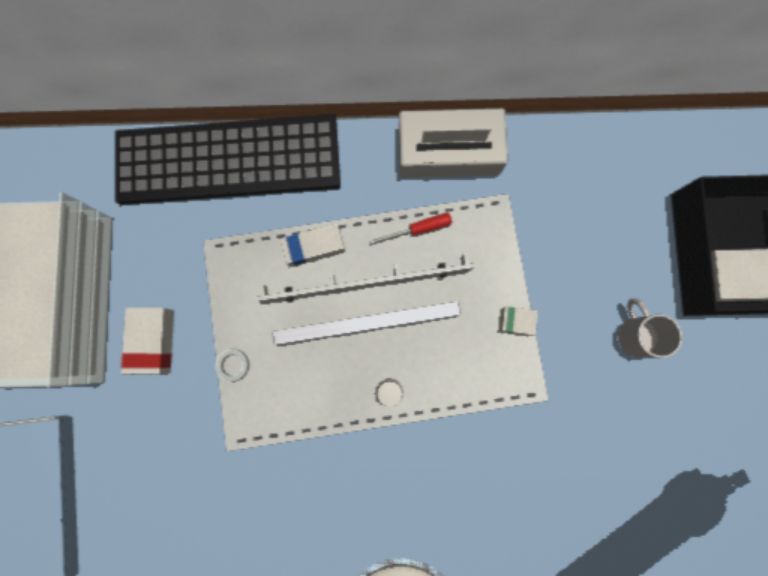

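View pics/side0b.png

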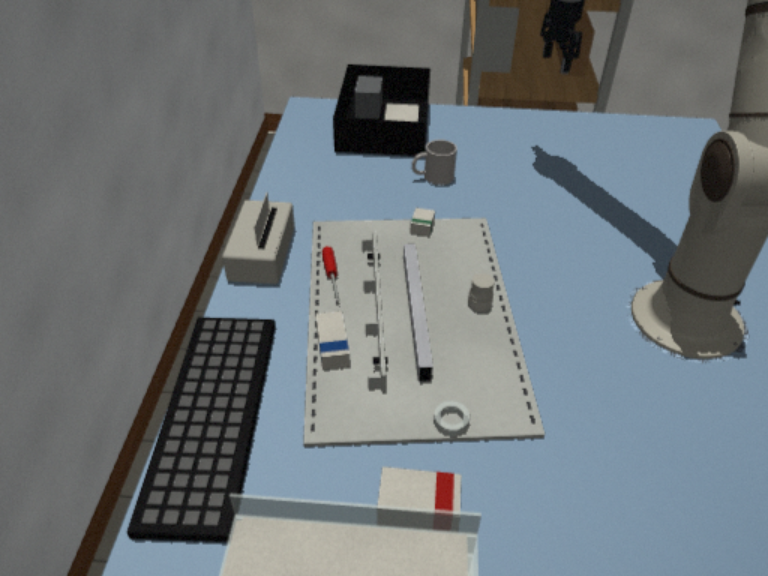

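The top view (at 1.5x) shows the rail from about (262,298) to (472,266). The bar runs from (275,338) to (460,309), and the jar is at (390,393). The tape is at (232,365) and the carton at (518,320). The side view agrees and shows the clips' dark stems behind the rail.

```bash
python3 - <<'E'
from h import *
for n in ('top','side'):
    m=camera_model(n);d=np.load(n+'0.npy');p=cv2.imread(f'pics/{n}0.png')
    f,cx,cy=K(m);v,u=np.mgrid[:384,:512];P=np.array(m['pose'])
    c=np.stack([(u-cx)/f*d,-(v-cy)/f*d,-d],-1);w=c@P[:3,:3].T+P[:3,3]
    np.save(n+'w.npy',w)
    reg=(w[...,0]>420)&(w[...,0]<800)&(abs(w[...,1])<330)&(d>0)
    print(n,'board z',np.median(w[...,2][reg]))
    hi=(reg&(w[...,2]>36)&(w[...,2]<75)).astype(np.uint8)
    k,l,s,_=cv2.connectedComponentsWithStats(hi)
    for i in range(1,k):
        if s[i,4]<40: continue
        q=w[l==i];zz=np.percentile(q[:,2],[10,50,90])
        r=cv2.minAreaRect(q[:,:2].astype(np.float32))
        print(i,s[i],zz.round(1),np.round(r[0],1),np.round(r[1],1),round(r[2],2))
p=cv2.imread('pics/top0.png')
cv2.imwrite('pics/topc.png',cv2.resize(p[140:290,140:365],(800,533),interpolation=cv2.INTER_CUBIC))
E
```

```text
top board z 11.4862618753167
2 [279 144  20   9  65] [36.1 37.4 39.1] [725.8 -77.5] [15.2 56.3] 10.71
3 [187 149  42  27 718] [44.3 46.7 48.7] [688.8 149.7] [ 51.6 109.7] 13.57
6 [171 169 145  33 654] [39.7 55.4 58.4] [620.4  52.5] [ 35. 399.] 7.62
7 [ 182  201  125   29 1190] [49.3 51.6 53.8] [538.3  51.2] [ 25.5 341.8] 7.83
8 [335 204  23  19 366] [38.9 41.2 43.6] [ 536.5 -229. ] [60.4 45.2] 80.37
side board z 12.262812121634681
1 [274 139  16  14 163] [38.7 42.  44.9] [ 536.  -228.1] [67.9 44.7] 81.19
2 [241 154  18 102 436] [38.4 55.8 59.1] [620.3  53.2] [ 36.3 403.5] 7.46
3 [269 163  20  87 811] [47.9 52.  54.5] [537.7  52.9] [ 25.7 343.4] 7.84
4 [216 164   7  18  57] [36.4 38.  39.5] [726.1 -70.7] [15.9 83.6] 15.14
9 [313 189   7  13  65] [40.2 51.7 70.5] [430.6  20.6] [11.5 30.3] 27.4
10 [211 208  22  33 584] [44.2 47.1 49.7] [688.5 150.3] [ 49.9 113.2] 13.91
```

View pics/topc.png

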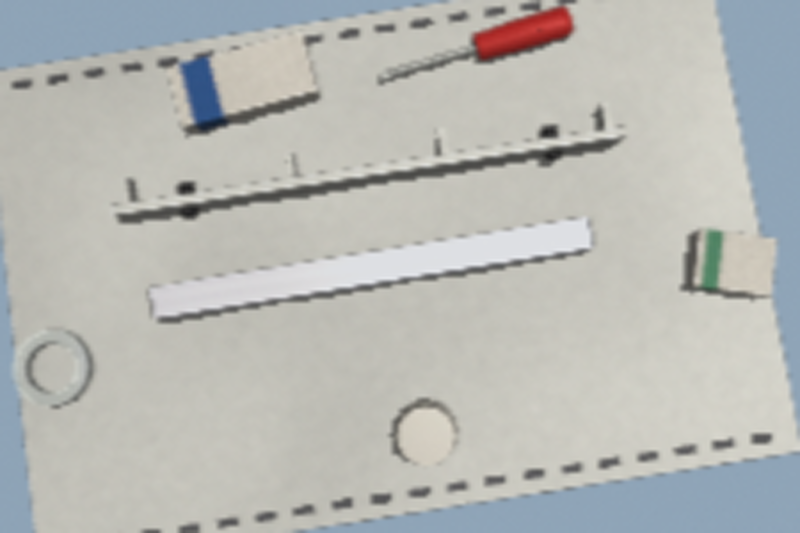

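```bash
python3 - <<'E'
from h import *
for n in ('top','side'):
    w=np.load(n+'w.npy').reshape(-1,3)
    a=np.radians(7.6);ex=np.array([np.cos(a),np.sin(a)]);ey=np.array([-ex[1],ex[0]])
    c=np.array([620,52.5]);q=(w[:,:2]-c);X=q@ex;Y=q@ey;Z=w[:,2]
    r=(abs(X)<30)&(abs(Y)<215)&(Z>53)&(Z<65)
    pf=np.polyfit(Y[r],X[r],1)
    print(n,'rail top fit ang',7.6-np.degrees(np.arctan(pf[0])),'x@0',pf[1],'Y ends',np.percentile(Y[r],[0,1,99,100]),'halfw',np.percentile(X[r]-np.polyval(pf,Y[r]),[2,50,98]),'z',np.median(Z[r]))
    b=(X>-130)&(X<-45)&(abs(Y)<200)&(Z>47)&(Z<58)
    pf=np.polyfit(Y[b],X[b],1)
    print('  bar ang',7.6-np.degrees(np.arctan(pf[0])),'x@0',pf[1],'ends',np.percentile(Y[b],[0,1,99,100]),'hw',np.percentile(X[b]-np.polyval(pf,Y[b]),[2,98]))
    # front clips: points in front of rail
    rf=(X<-8)&(X>-30)&(abs(Y)<215)&(Z>20)
    for s in (-1,1):
        g=rf&(s*Y>0); print('  front pts',s,g.sum(),np.median(Y[g]) if g.any() else '', np.percentile(X[g],[1,50]) if g.any() else '')
    rb=(X>8)&(X<35)&(abs(Y)<215)&(Z>22)
    for s in (-1,1):
        g=rb&(s*Y>0); print('  back',s,g.sum(),np.percentile(Y[g],[5,50,95]),np.percentile(X[g],99))
E
```

```text
top rail top fit ang 7.513225789801021 x@0 -8.161964443925243 Y ends [-199.594204   -195.4691828   195.02350809  199.43626829] halfw [-3.8140047  -0.09681916  4.20381878] z 56.689061133320706
  bar ang 7.87115366774035 x@0 -81.41829258145572 ends [-161.090357   -157.46555082  176.32142097  180.32173306] hw [-11.98090769  12.05223879]
  front pts -1 245 -104.7157803359358 [-16.76339337 -11.65713576]
  front pts 1 239 103.81696398482138 [-16.93449866 -11.4062926 ]
  back -1 18 [-191.18358299 -187.72596116  -58.82388205] 17.9001165193854
  back 1 20 [ 58.20347416 187.80182669 191.20074984] 18.703064198751413
side rail top fit ang 7.440738765752601 x@0 -8.110557561152683 Y ends [-200.16940596 -192.81658311  198.44318244  199.72288644] halfw [-3.9417291  -0.00715071  3.78627543] z 57.3205067702703
  bar ang 7.818655803400945 x@0 -81.26610329464528 ends [-160.37011224 -156.52589111  179.61412269  182.92368618] hw [-12.25285321  11.93906509]
  front pts -1 67 -93.02263549094661 [-15.12704317 -10.38101598]
  front pts 1 99 141.3410402239451 [-17.26364103 -10.03680395]
  back -1 34 [-191.95350517 -185.16273487  -56.19167917] 18.189614410458063
  back 1 54 [ 58.49422199 188.36551255 192.95102681] 19.033957801304393
```

```bash
cat >> h.py <<'E'
A=np.radians(7.48);EX=np.array([np.cos(A),np.sin(A)]);EY=np.array([-EX[1],EX[0]])
C=np.array([620,52.5])-12.15*EX   # rail face middle
def W(X,Y,z): return np.r_[C+X*EX+Y*EY,z]      # board coords -> world
def B(p): q=np.array(p[:2])-C; return np.r_[q@EX,q@EY,p[2]]
def go(X,Y,z):
    s=monitor.state();r=R.from_quat(s['tool_rot']);T=R.from_matrix(np.c_[np.r_[EX,0],np.r_[EY*-1,0],[0,0,-1]])
    print('now',B(s['eef_pos']).round(2),'F',np.round(s['force'],2),'board',np.round(np.r_[s['force'][:2]@EX,s['force'][:2]@EY],2),'t',s['t'])
    print('shift mm',r.inv().apply(W(X,Y,z)-s['eef_pos']).round(1),'turn',(r.inv()*T).as_rotvec().round(4))
E
python3 - <<'E'
from h import *
m=camera_model('top');print('jar',B(onz(m,260,262,77)))
go(-104,10,150)
E
```

```text
jar [-198.2228066  -15.5216298   77.       ]
now [-451.18 -601.06  192.55] F [-0.26  0.25  0.29] board [-0.22  0.28] t 0.1
shift mm [ 485.7 -507.9   43.5] turn [-1.800e-03  1.000e-04  2.463e-01]
```

Emit:
apply_moves([
  [[0.033,-0.0345,0],[0,0,0]],
  [[0.066,-0.069,0],[0,0,0]],
  [[0.099,-0.1035,0],[0,0,0]],
  [[0.132,-0.138,0],[0,0,0]],
  [[0.165,-0.1725,0],[0,0,0]],
])

```text
t: 0.6
eef_pos: [329.3, -381.2, 193.2]
tool_rot: [0.982, 0.187, -0.0, -0.0]
force: [1.4, 0.2, -0.4]
gripper_width: 85.5
gripper_force: 0.0
```

Emit:
apply_moves([
  [[0.033,-0.0345,0],[0,0,0]],
  [[0.066,-0.069,0],[0,0,0]],
  [[0.099,-0.1035,0],[0,0,0]],
  [[0.132,-0.138,0],[0,0,0]],
  [[0.165,-0.1725,0],[0,0,0]],
])

```text
t: 1.1
eef_pos: [419.2, -160.4, 193.5]
tool_rot: [0.982, 0.187, -0.0, 0.0]
force: [-0.1, -1.1, -0.2]
gripper_width: 85.4
gripper_force: 0.0
```

Emit:
apply_moves([
  [[0.033,-0.0345,0],[0,0,0.08]],
  [[0.066,-0.069,0],[0,0,0.16]],
  [[0.099,-0.1035,0],[0,0,0.24]],
  [[0.132,-0.138,0],[0,0,0.246]],
  [[0.156,-0.163,0],[0,0,0.246]],
])

```text
t: 1.6
eef_pos: [504.6, 50.2, 193.6]
tool_rot: [0.998, 0.066, 0.0, -0.0]
force: [0.6, -0.5, -0.1]
gripper_width: 85.5
gripper_force: 0.0
```

```bash
python3 - <<'E'
from h import *
go(-104,10,150)
E
```

```text
now [-102.55   12.76  193.57] F [ 0.59 -0.45 -0.14] board [ 0.53 -0.53] t 1.6
shift mm [-1.5  2.8 43.6] turn [-0.0009 -0.0006  0.0024]
```

```bash
cat >> h.py <<'E'
def look(name,fn,view=True):
    m=camera_model(name);p,d=camera(name)
    f,cx,cy=K(m);v,u=np.mgrid[:384,:512];P=np.array(m['pose'])
    w=np.stack([(u-cx)/f*d,-(v-cy)/f*d,-d],-1)@P[:3,:3].T+P[:3,3]
    if view: cv2.imwrite(fn,p)
    q=w[d>0]; X=(q[:,:2]-C)@EX;Y=(q[:,:2]-C)@EY;Z=q[:,2]
    def fit(k,g,t):
        if g.sum()<50: print(k,'none');return
        a=np.polyfit(Y[g],X[g],1);e=X[g]-np.polyval(a,Y[g]);g2=np.where(g)[0][abs(e)<15]
        a=np.polyfit(Y[g2],X[g2],1)
        print(name,k,'slope deg',np.degrees(a[0]).round(2),'X@-145,0,145',np.polyval(a,[-145,0,145]).round(2),'Y',np.percentile(Y[g2],[.5,99.5]).round(1),'z',np.median(Z[g2]).round(1),'hw',np.percentile(X[g2]-np.polyval(a,Y[g2]),[2,98]).round(1))
    fit('rail',(X>-6)&(X<14)&(abs(Y)<205)&(Z>54.5)&(Z<63),0)
    fit('bar ',(X>-120)&(X<-3)&(abs(Y)<210)&(Z>46)&(Z<54.5),0)
E
python3 - <<'E'
from h import *
for n in ('wrist','top','side'): look(n,f'pics/{n}1.png')
E
```

```text
wrist rail slope deg -0.08 X@-145,0,145 [2.31 2.1  1.9 ] Y [-199.9  195.2] z 58.7 hw [-3.7  4.1]
wrist bar  slope deg -0.45 X@-145,0,145 [-69.39 -70.54 -71.68] Y [-162.1  175.1] z 53.7 hw [-12.5  11.8]
top rail slope deg 0.09 X@-145,0,145 [4.12 4.36 4.6 ] Y [-199.1  -42. ] z 56.7 hw [-3.8  3.8]
top bar  slope deg 0.66 X@-145,0,145 [-68.65 -66.98 -65.31] Y [-161.1  -58.8] z 51.4 hw [-12.4  12. ]
side rail slope deg 0.05 X@-145,0,145 [3.85 3.96 4.08] Y [-195.6  199.5] z 57.4 hw [-3.8  3.8]
side bar  slope deg -0.27 X@-145,0,145 [-68.51 -69.21 -69.9 ] Y [-155.9  179.7] z 51.9 hw [-12.3  12.1]
```

View pics/wrist1.png

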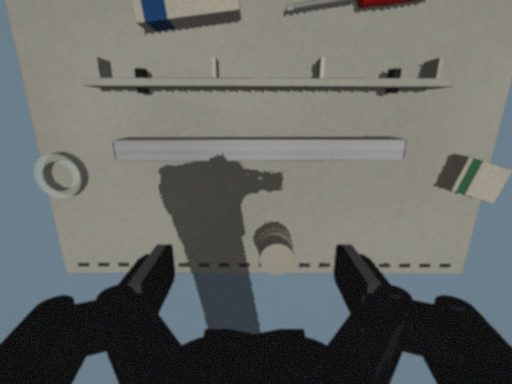

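The wrist view shows the bar's top at rows 140–158, columns 115–405. The rail is at rows 78–90, columns 85–450, with the clips at columns 143 and 393. The jar at (275,255) is clear of where the fingers will come down. Next I descend behind the bar.

Emit:
apply_moves([
  [[-0.001,0.003,0.045],[0,0,0.002]],
  [[-0.001,0.003,0.09],[0,0,0.002]],
  [[-0.001,0.003,0.135],[0,0,0.002]],
  [[-0.001,0.003,0.165],[0,0,0.002]],
  [[-0.001,0.003,0.179],[0,0,0.002]],
])

```text
t: 2.25
eef_pos: [500.6, 41.5, 11.5]
tool_rot: [0.998, 0.063, -0.003, 0.0]
force: [-0.3, 0.1, 0.0]
gripper_width: 85.5
gripper_force: 0.0
```

Emit:
apply_moves([
  [[0.003,0,0],[0,0,0]],
  [[0.006,0,0],[0,0,0]],
  [[0.009,0,0],[0,0,0]],
  [[0.012,0,0],[0,0,0]],
  [[0.014,0,0],[0,0,0]],
])

```text
t: 2.75
eef_pos: [518.9, 45.4, 15.7]
tool_rot: [0.998, 0.064, 0.001, 0.0]
force: [-0.6, 0.9, -0.2]
gripper_width: 85.4
gripper_force: 0.0
```

```bash
python3 - <<'E'
from h import *
go(-104,10,14)
for n in ('wrist','side'): look(n,f'pics/{n}2.png')
E
```

```text
now [-89.01   6.16  15.71] F [-0.56  0.89 -0.16] board [-0.44  0.96] t 2.75
shift mm [-15.   -3.8   1.7] turn [ 0.0005 -0.0024 -0.002 ]
wrist rail slope deg -0.05 X@-145,0,145 [2.68 2.57 2.45] Y [-114.2  123.2] z 58.6 hw [-3.8  4. ]
wrist bar  slope deg -0.37 X@-145,0,145 [-68.18 -69.12 -70.06] Y [-138.2  147.5] z 53.6 hw [-13.1  11. ]
side rail slope deg -0.01 X@-145,0,145 [4.02 3.98 3.94] Y [-194.4  200.3] z 57.3 hw [-3.8  3.9]
side bar  slope deg -0.66 X@-145,0,145 [-66.8  -68.47 -70.15] Y [-154.6  179.6] z 52.0 hw [-12.7  11.8]
```

View pics/wrist2.png

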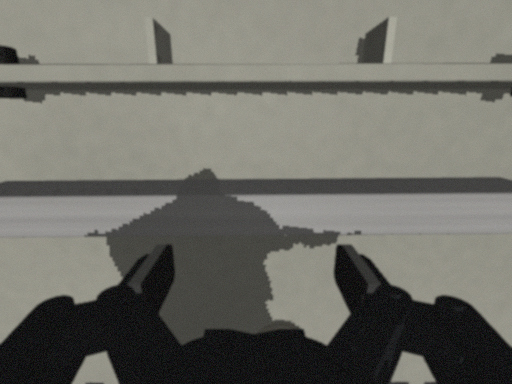

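Emit:
apply_moves([
  [[0.003,-0.002,0],[0,0,0]],
  [[0.006,-0.003,0],[0,0,0]],
  [[0.009,-0.003,0],[0,0,0]],
  [[0.012,-0.003,0],[0,0,0]],
  [[0.015,-0.003,0],[0,0,0]],
])

```text
t: 3.35
eef_pos: [532.2, 50.4, 14.5]
tool_rot: [0.998, 0.064, -0.0, 0.0]
force: [0.2, 0.1, 0.4]
gripper_width: 85.4
gripper_force: 0.0
```

Emit:
apply_moves([
  [[0.003,0,0],[0,0,0]],
  [[0.006,0,0],[0,0,0]],
  [[0.009,0,0],[0,0,0]],
  [[0.012,0,0],[0,0,0]],
  [[0.015,0,0],[0,0,0]],
])

```text
t: 3.85
eef_pos: [547.1, 52.3, 14.5]
tool_rot: [0.998, 0.064, 0.0, -0.0]
force: [0.0, 0.5, -0.5]
gripper_width: 85.3
gripper_force: 0.0
```

```bash
python3 - <<'E'
from h import *
go(-60,10,14)
for n in ('wrist','side'): look(n,f'pics/{n}3.png')
E
```

```text
now [-60.14   9.34  14.52] F [ 0.    0.51 -0.52] board [0.07 0.5 ] t 3.85
shift mm [ 0.1 -0.7  0.5] turn [-0.     -0.0001 -0.0018]
wrist rail slope deg -0.07 X@-145,0,145 [3.18 3.   2.83] Y [-117.6  132.6] z 58.7 hw [-3.9  3.8]
wrist bar  slope deg -0.36 X@-145,0,145 [-66.81 -67.73 -68.64] Y [-142.1  157.7] z 53.6 hw [-14.2   9.8]
side rail slope deg 0.03 X@-145,0,145 [3.96 4.03 4.1 ] Y [-199.8  199. ] z 57.5 hw [-4.   3.8]
side bar  slope deg 0.85 X@-145,0,145 [-74.14 -71.99 -69.84] Y [ 20.7 180. ] z 51.9 hw [-12.1  12.8]
```

```bash
python3 - <<'E'
import cv2,numpy as np
a=cv2.imread('pics/wrist3.png');b=cv2.imread('pics/side3.png')[60:300,200:420]
cv2.imwrite('pics/c3.png',np.hstack([cv2.resize(a,(400,300)),cv2.resize(b,(275,300))]))
E
```

```text
(no output)
```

View pics/c3.png

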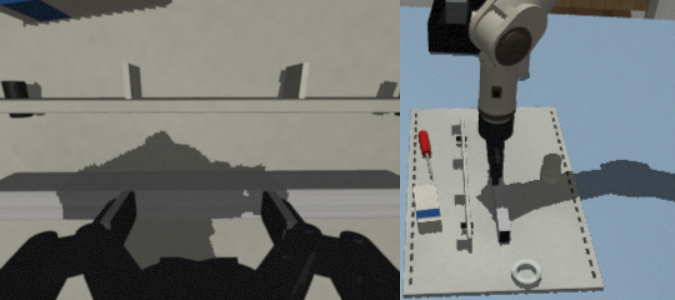

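```bash
python3 - <<'E'
from h import *
m=camera_model('wrist');p,d=camera('wrist');f,cx,cy=K(m)
print(np.array(m['pose']).round(2),B(np.array(m['pose'])[:3,3]))
for u,v in [(165,246),(168,260),(160,270),(345,246),(342,260),(130,290),(256,240),(50,240),(50,262),(50,275),(450,262)]:
    o,r=ray(m,u,v);w=o+r*d[v,u];print(u,v,d[v,u],B(w).round(1),p[v,u])
print(monitor.state()['eef_pos'],monitor.state()['force'])
E
```

```text
[[ 1.3000e-01  9.5000e-01  2.9000e-01  6.2135e+02]
 [-9.9000e-01  1.2000e-01  4.0000e-02  6.1110e+01]
 [-0.0000e+00 -2.9000e-01  9.6000e-01  1.9669e+02]
 [ 0.0000e+00  0.0000e+00  0.0000e+00  1.0000e+00]] [ 14.61134744   8.36447815 196.69149584]
165 246 137.09224 [-49.5  52.9  73. ] [36 39 41]
168 260 137.68362 [-56.5  51.6  74.5] [12 19 15]
160 270 123.67917 [-53.6  50.8  88.3] [21 20 23]
345 246 137.55336 [-49.8 -37.3  72.6] [48 47 48]
342 260 132.75137 [-54.1 -34.2  78.9] [17 12 10]
130 290 102.08209 [-48.8  54.6 109.4] [16 20 10]
256 240 163.55035 [-58.5   7.2  48.1] [66 69 69]
50 240 165.0915 [-59.1 131.2  46.7] [69 72 69]
50 262 160.99069 [-69.6 128.2  54.2] [148 151 154]
50 275 164.08922 [-78.7 130.5  53.8] [148 151 153]
450 262 160.7183 [ -69.7 -106.5   54.4] [147 150 151]
[547.03103919  52.39561241  14.52325852] [0.05545277 0.01165055 0.69055252]
```

```bash
python3 - <<'E'
from h import *
for n in ('side','wrist'):
    m=camera_model(n);p,d=camera(n);f,cx,cy=K(m);v,u=np.mgrid[:384,:512];P=np.array(m['pose'])
    w=np.stack([(u-cx)/f*d,-(v-cy)/f*d,-d],-1)@P[:3,:3].T+P[:3,3]
    dark=(p.max(2)<55)&(d>0)
    q=w[dark];X=(q[:,:2]-C)@EX;Y=(q[:,:2]-C)@EY;Z=q[:,2]
    for y0 in range(-70,91,10):
        for name,s in(('',(Y>y0)&(Y<y0+10)&(X>-90)&(X<-30)&(Z>56)),):
            if s.sum()>3: print(n,y0,s.sum(),'z',np.percentile(Z[s],[0,5,50]).round(),'X',np.percentile(X[s],[2,50,98]).round())
E
```

```text
side 20 22 z [138. 142. 160.] X [-88. -45. -31.]
side 30 140 z [136. 146. 213.] X [-90. -47. -30.]
side 40 420 z [119. 159. 213.] X [-85. -57. -37.]
side 50 235 z [111. 164. 388.] X [-89. -72. -47.]
side 60 379 z [ 73.  88. 410.] X [-81. -62. -46.]
side 70 86 z [ 86. 122. 160.] X [-70. -59. -47.]
side 80 84 z [112. 114. 138.] X [-69. -58. -48.]
wrist -70 818 z [114. 118. 126.] X [-69. -49. -48.]
wrist -60 5234 z [109. 117. 128.] X [-70. -51. -48.]
wrist -50 1818 z [ 74.  86. 119.] X [-69. -54. -47.]
wrist -40 2687 z [ 68.  74. 104.] X [-69. -51. -44.]
wrist -30 1823 z [118. 127. 135.] X [-62. -44. -43.]
wrist -20 2017 z [129. 134. 143.] X [-49. -44. -41.]
wrist -10 2169 z [126. 129. 142.] X [-51. -49. -40.]
wrist 0 1905 z [126. 129. 139.] X [-51. -50. -49.]
wrist 10 2035 z [126. 128. 139.] X [-51. -50. -41.]
wrist 20 2074 z [126. 130. 144.] X [-51. -43. -40.]
wrist 30 2167 z [126. 131. 141.] X [-46. -44. -42.]
wrist 40 1537 z [114. 119. 134.] X [-63. -44. -43.]
wrist 50 2798 z [ 67.  73. 102.] X [-70. -51. -47.]
wrist 60 3428 z [ 73.  93. 122.] X [-69. -54. -48.]
wrist 70 3746 z [110. 117. 125.] X [-70. -49. -47.]
wrist 80 181 z [114. 117. 124.] X [-69. -49. -48.]
```

The wrist view shows the fingertips above the bar. Depth puts the tips at z≈68, not 27, so the real tips stand about 40 mm higher than the reported TCP suggests. That explains why there was no contact. I'll back off and go down by the measured finger height.

Emit:
apply_moves([
  [[-0.012,0,0],[0,0,0]],
  [[-0.024,0,0],[0,0,0]],
  [[-0.036,0,0],[0,0,0]],
  [[-0.043,0,0],[0,0,0]],
  [[-0.043,0,0],[0,0,0]],
])

```text
t: 4.6
eef_pos: [502.5, 46.3, 14.5]
tool_rot: [0.998, 0.064, -0.001, 0.0]
force: [-0.2, -0.4, 0.4]
gripper_width: 85.2
gripper_force: 0.0
```

Emit:
apply_moves([
  [[0,0,0.008],[0,0,0]],
  [[0,0,0.016],[0,0,0]],
  [[0,0,0.024],[0,0,0]],
  [[0,0,0.028],[0,0,0]],
  [[0,0,0.028],[0,0,0]],
])

```text
t: 5.1
eef_pos: [503.5, 46.9, -14.6]
tool_rot: [0.998, 0.064, -0.001, -0.0]
force: [-0.5, -0.7, -0.3]
gripper_width: 85.2
gripper_force: 0.0
```

```bash
cat >> h.py <<'E'
def fingers(x0,x1,zmin=14):
    m=camera_model('wrist');p,d=camera('wrist');f,cx,cy=K(m);v,u=np.mgrid[:384,:512];P=np.array(m['pose'])
    w=np.stack([(u-cx)/f*d,-(v-cy)/f*d,-d],-1)@P[:3,:3].T+P[:3,3]
    dark=(p.max(2)<55)&(d>0)&(d<175)&(v>200)
    q=w[dark];X=(q[:,:2]-C)@EX;Y=(q[:,:2]-C)@EY;Z=q[:,2]
    yt=B(monitor.state()['eef_pos'])[1]
    for s in (-1,1):
        g=(s*(Y-yt)>0)&(X>x0)&(X<x1)&(Z>zmin);print('finger',s,'z',np.percentile(Z[g],[0,1,3]).round(1),'at',np.median(X[g][Z[g]<np.percentile(Z[g],3)]).round(1),np.median(Y[g][Z[g]<np.percentile(Z[g],3)]).round(1))
    return p
E
python3 - <<'E'
from h import *
go(-104,10,-30)
cv2.imwrite('pics/w4.png',fingers(-130,-80))
E
```

```text
now [-104.1     9.66  -14.55] F [-0.47 -0.71 -0.28] board [-0.56 -0.65] t 5.1
shift mm [ 0.1 -0.3 15.4] turn [-0.0004  0.0017 -0.0015]
finger -1 z [14.3 46.4 54.9] at -98.9 -33.9
finger 1 z [14.  44.8 53.1] at -100.4 51.7
```

View pics/w4.png

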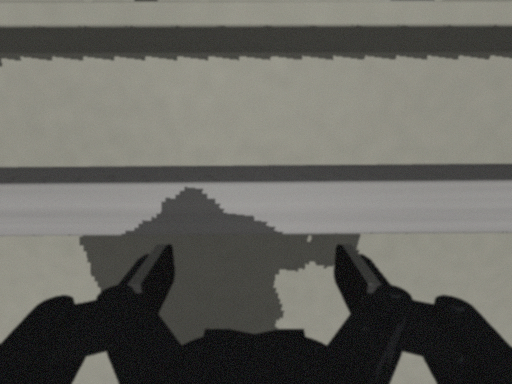

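The fingertips now hang just behind the bar (tips at (160,248) and (345,248), bar's rear edge at row 234), about 40 mm above the counter. Another 15 mm down puts them at z≈24.

Emit:
apply_moves([
  [[0,0,0.005],[0,0,0]],
  [[0,0,0.01],[0,0,0]],
  [[0,0,0.014],[0,0,0]],
  [[0,0,0.014],[0,0,0]],
])

```text
t: 5.55
eef_pos: [503.7, 46.7, -28.1]
tool_rot: [0.998, 0.064, -0.0, 0.0]
force: [0.2, -0.3, -0.1]
gripper_width: 85.7
gripper_force: 0.0
```

Emit:
apply_moves([
  [[0.004,0,0],[0,0,0]],
  [[0.008,0,0],[0,0,0]],
  [[0.012,0,0],[0,0,0]],
  [[0.015,0,0],[0,0,0]],
  [[0.018,0,0],[0,0,0]],
])

```text
t: 6.05
eef_pos: [522.3, 49.1, -27.4]
tool_rot: [0.998, 0.064, -0.0, 0.0]
force: [-0.5, 0.3, 0.9]
gripper_width: 85.4
gripper_force: 0.3
```

Emit:
apply_moves([
  [[0.003,0,0],[0,0,0]],
  [[0.006,0,0],[0,0,0]],
  [[0.009,0,0],[0,0,0]],
  [[0.012,0,0],[0,0,0]],
  [[0.015,0,0],[0,0,0]],
])

```text
t: 6.55
eef_pos: [537.1, 51.1, -27.5]
tool_rot: [0.998, 0.064, -0.0, 0.0]
force: [0.6, 0.3, 0.1]
gripper_width: 85.3
gripper_force: 0.3
```

```bash
python3 - <<'E'
from h import *
go(-60,10,-29)
for n in ('wrist','side','top'): look(n,f'pics/{n}5.png')
E
```

```text
now [-70.21   9.38 -27.5 ] F [0.57 0.35 0.08] board [0.61 0.27] t 6.55
shift mm [10.2 -0.6  1.5] turn [ 0.      0.     -0.0016]
wrist rail slope deg -0.05 X@-145,0,145 [3.1  2.98 2.86] Y [-77.3  93. ] z 58.7 hw [-3.9  3.8]
wrist bar  slope deg 0.06 X@-145,0,145 [-45.68 -45.53 -45.39] Y [-96.  111.6] z 53.6 hw [-13.5  10.9]
side rail slope deg 0.05 X@-145,0,145 [3.96 4.08 4.21] Y [-197.2  199.5] z 57.2 hw [-4.   3.8]
side bar  slope deg -0.92 X@-145,0,145 [-41.09 -43.42 -45.74] Y [-155.7  180.8] z 52.1 hw [-12.4  12. ]
top rail slope deg -0.03 X@-145,0,145 [4.25 4.18 4.11] Y [-198.4  197.4] z 56.9 hw [-4.  4.]
top bar  slope deg -0.05 X@-145,0,145 [-45.33 -45.45 -45.57] Y [-160.5  178.7] z 51.6 hw [-12.2  12.1]
```

The bar is sliding parallel to the rail, with its centre at X=-45.4.

Emit:
apply_moves([
  [[0.003,0,0],[0,0,0]],
  [[0.006,0,0],[0,0,0]],
  [[0.009,0,0],[0,0,0]],
  [[0.012,0,0],[0,0,0]],
  [[0.015,0,0],[0,0,0]],
])

```text
t: 7.2
eef_pos: [552.0, 53.0, -27.5]
tool_rot: [0.998, 0.064, 0.0, 0.0]
force: [-0.9, -0.8, 0.5]
gripper_width: 85.4
gripper_force: 0.3
```

Emit:
apply_moves([
  [[0.002,0,0],[0,0,0]],
  [[0.004,0,0],[0,0,0]],
  [[0.006,0,0],[0,0,0]],
  [[0.007,0,0],[0,0,0]],
  [[0.007,0,0],[0,0,0]],
])

```text
t: 7.7
eef_pos: [559.0, 54.0, -27.4]
tool_rot: [0.998, 0.064, 0.0, -0.0]
force: [-0.5, 0.6, -0.9]
gripper_width: 85.2
gripper_force: 0.0
```

```bash
python3 - <<'E'
from h import *
go(-60,10,-29)
for n in ('wrist','side','top'): look(n,f'pics/{n}6.png')
E
```

```text
now [-48.1    9.38 -27.41] F [-0.49  0.62 -0.91] board [-0.4   0.68] t 7.7
shift mm [-11.9  -0.6   1.6] turn [-0.0001 -0.0005 -0.0017]
wrist rail slope deg -0.09 X@-145,0,145 [3.7  3.46 3.23] Y [-83.4  99.1] z 58.6 hw [-4.2  3.6]
wrist bar  slope deg 0.04 X@-145,0,145 [-23.31 -23.21 -23.1 ] Y [-95.9 111.4] z 53.6 hw [-13.3  10.7]
side rail slope deg 0.05 X@-145,0,145 [3.87 4.01 4.15] Y [-196.4  199.6] z 57.5 hw [-4.   3.8]
side bar  slope deg -0.82 X@-145,0,145 [-19.97 -22.05 -24.12] Y [-156.   180.6] z 52.1 hw [-12.6  11.9]
top rail slope deg 0.0 X@-145,0,145 [4.11 4.11 4.11] Y [-198.9  197.7] z 57.0 hw [-3.8  4. ]
top bar  slope deg 0.01 X@-145,0,145 [-24.21 -24.19 -24.17] Y [-160.5  178.5] z 51.5 hw [-12.   12.4]
```

Emit:
apply_moves([
  [[0.0005,0,0],[0,0,0]],
  [[0.001,0,0],[0,0,0]],
  [[0.0015,0,0],[0,0,0]],
  [[0.002,0,0],[0,0,0]],
  [[0.002,0,0],[0,0,0]],
])

```text
t: 8.35
eef_pos: [560.8, 54.1, -27.5]
tool_rot: [0.998, 0.064, 0.0, 0.0]
force: [-0.5, 0.4, -1.3]
gripper_width: 85.2
gripper_force: 0.2
```

Emit:
apply_moves([
  [[0.0005,0,0],[0,0,0]],
  [[0.0005,0,0],[0,0,0]],
  [[0.001,0,0],[0,0,0]],
  [[0.001,0,0],[0,0,0]],
])

```text
t: 8.75
eef_pos: [561.8, 54.3, -27.5]
tool_rot: [0.998, 0.064, 0.0, -0.0]
force: [-1.0, 0.9, 0.0]
gripper_width: 85.3
gripper_force: 0.2
```

Emit:
apply_moves([
  [[0.0005,0,0],[0,0,0]],
  [[0.0005,0,0],[0,0,0]],
  [[0.0005,0,0],[0,0,0]],
])

```text
t: 9.05
eef_pos: [562.3, 54.3, -27.5]
tool_rot: [0.998, 0.064, 0.0, -0.0]
force: [-0.7, -0.0, -0.5]
gripper_width: 85.3
gripper_force: 0.1
```

Emit:
apply_moves([
  [[0.0005,0,0],[0,0,0]],
  [[0.0005,0,0],[0,0,0]],
  [[0.0005,0,0],[0,0,0]],
])

```text
t: 9.35
eef_pos: [562.8, 54.4, -27.5]
tool_rot: [0.998, 0.064, 0.0, -0.0]
force: [-0.2, 0.0, -0.4]
gripper_width: 85.3
gripper_force: 0.1
```

```bash
python3 - <<'E'
from h import *
go(-60,10,-29)
for n in ('wrist','top'): look(n,f'pics/{n}7.png')
E
```

```text
now [-44.36   9.34 -27.47] F [-0.16  0.04 -0.35] board [-0.16  0.06] t 9.35
shift mm [-15.6  -0.6   1.5] turn [-0.     -0.0001 -0.0017]
wrist rail slope deg -0.07 X@-145,0,145 [3.73 3.55 3.36] Y [-84.7 100.2] z 58.6 hw [-4.2  3.5]
wrist bar  slope deg 0.04 X@-145,0,145 [-19.78 -19.68 -19.57] Y [-96.  111.4] z 53.6 hw [-13.6  10.9]
top rail slope deg -0.0 X@-145,0,145 [4.08 4.08 4.08] Y [-199.3  196.8] z 56.7 hw [-3.9  4.1]
top bar  slope deg -0.02 X@-145,0,145 [-20.19 -20.24 -20.29] Y [-161.4  178.4] z 51.5 hw [-12.1  12.1]
```

Emit:
apply_moves([
  [[0.0005,0,0],[0,0,0]],
  [[0.0005,0,0],[0,0,0]],
  [[0.0005,0,0],[0,0,0]],
])

```text
t: 9.75
eef_pos: [563.3, 54.5, -27.5]
tool_rot: [0.998, 0.064, 0.0, -0.0]
force: [-0.7, 0.3, 0.4]
gripper_width: 85.1
gripper_force: 0.2
```

Emit:
apply_moves([
  [[0.0004,0,0],[0,0,0]],
  [[0.0004,0,0],[0,0,0]],
  [[0.0004,0,0],[0,0,0]],
])

```text
t: 10.05
eef_pos: [563.6, 54.5, -27.5]
tool_rot: [0.998, 0.064, 0.0, 0.0]
force: [-1.5, -0.4, 0.1]
gripper_width: 85.3
gripper_force: 0.2
```

Emit:
apply_moves([
  [[-0.005,0,0],[0,0,0]],
  [[-0.01,0,-0.003],[0,0,0]],
  [[-0.014,0,-0.009],[0,0,0]],
  [[-0.014,0,-0.009],[0,0,0]],
])

```text
t: 10.45
eef_pos: [549.5, 52.7, -17.6]
tool_rot: [0.998, 0.065, 0.0, 0.0]
force: [0.1, 0.4, -0.2]
gripper_width: 85.7
gripper_force: 0.0
```

Emit:
apply_moves([
  [[0,0.03,0],[0,0,0]],
  [[0,0.06,0],[0,0,0]],
  [[0,0.09,0],[0,0,0]],
  [[0,0.12,0],[0,0,0]],
  [[0,0.154,0],[0,0,0]],
], claw=0)

```text
t: 10.95
eef_pos: [569.9, -100.6, -18.1]
tool_rot: [0.998, 0.065, 0.0, -0.0]
force: [1.1, 0.7, -0.4]
gripper_width: 12.1
gripper_force: 0.0
```

Emit:
apply_moves([
  [[0,0,0],[0,0,0]],
  [[0,0,0],[0,0,0]],
  [[0,0,0],[0,0,0]],
])

```text
t: 11.25
eef_pos: [569.5, -98.6, -18.3]
tool_rot: [0.998, 0.065, 0.0, -0.0]
force: [0.5, 0.7, 0.7]
gripper_width: 0.1
gripper_force: 0.0
```

```bash
python3 - <<'E'
from h import *
go(-50,-145,-20)
for n in ('wrist','side','top'): look(n,f'pics/{n}8.png')
a=cv2.imread('pics/wrist8.png');b=cv2.imread('pics/side8.png')[80:280,220:400]
cv2.imwrite('pics/c8.png',np.hstack([cv2.resize(a,(400,300)),cv2.resize(b,(270,300))]))
E
```

```text
now [ -57.54 -143.24  -18.27] F [0.49 0.73 0.67] board [0.58 0.66] t 11.25
shift mm [7.5 1.8 1.7] turn [-0.0009 -0.0005 -0.0004]
wrist rail slope deg -0.04 X@-145,0,145 [3.14 3.03 2.93] Y [-201.6  -47.6] z 58.6 hw [-4.2  3.8]
wrist bar  slope deg -0.25 X@-145,0,145 [-19.2  -19.82 -20.45] Y [-164.2  -35.7] z 53.6 hw [-12.8  11.2]
side rail slope deg 0.02 X@-145,0,145 [4.02 4.08 4.14] Y [-197.8  200.2] z 57.5 hw [-3.9  3.8]
side bar  slope deg 0.02 X@-145,0,145 [-19.35 -19.3  -19.25] Y [-159.6  180.4] z 52.1 hw [-12.1  12. ]
top rail slope deg -0.1 X@-145,0,145 [4.47 4.2  3.94] Y [-116.   197.9] z 56.9 hw [-3.8  4. ]
top bar  slope deg 0.01 X@-145,0,145 [-19.51 -19.48 -19.45] Y [-115.2  177.8] z 51.7 hw [-12.   12.3]
```

View pics/c8.png

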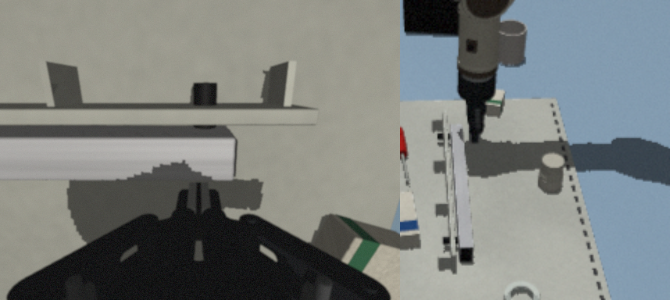

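The closed fingers stand behind the bar's right end, in line with the right clip (column ~203 in the left half of the picture). Now I press.

Emit:
apply_moves([
  [[0.003,0.0015,0],[0,0,0]],
  [[0.006,0.0015,0],[0,0,0]],
  [[0.009,0.0015,0],[0,0,0]],
  [[0.011,0.0015,0],[0,0,0]],
  [[0.012,0.0015,0],[0,0,0]],
])

```text
t: 11.9
eef_pos: [581.9, -99.8, -18.5]
tool_rot: [0.998, 0.064, 0.0, -0.0]
force: [0.5, 0.6, -0.8]
gripper_width: 0.3
gripper_force: 0.0
```

Emit:
apply_moves([
  [[0.0005,0,0],[0,0,0]],
  [[0.001,0,0],[0,0,0]],
  [[0.0015,0,0],[0,0,0]],
  [[0.002,0,0],[0,0,0]],
  [[0.002,0,0],[0,0,0]],
])

```text
t: 12.4
eef_pos: [583.6, -99.7, -18.5]
tool_rot: [0.998, 0.064, 0.0, 0.0]
force: [-0.2, 0.9, 0.5]
gripper_width: 0.0
gripper_force: 0.0
```

```bash
python3 - <<'E'
from h import *
go(-50,-145,-20)
for n in ('side','wrist'): look(n,f'pics/{n}9.png')
E
```

```text
now [ -43.77 -146.19  -18.47] F [-0.19  0.93  0.51] board [-0.06  0.94] t 12.4
shift mm [-6.2 -1.2  1.5] turn [ 0.     -0.     -0.0018]
side rail slope deg 0.0 X@-145,0,145 [4.   4.01 4.01] Y [-197.7  198. ] z 57.3 hw [-3.9  3.9]
side bar  slope deg 0.19 X@-145,0,145 [-19.95 -19.47 -18.99] Y [-160.7  180.3] z 52.0 hw [-12.1  12.1]
wrist rail slope deg -0.04 X@-145,0,145 [3.48 3.39 3.3 ] Y [-201.3  -47.2] z 58.6 hw [-4.3  3.6]
wrist bar  slope deg -0.06 X@-145,0,145 [-19.13 -19.28 -19.43] Y [-164.2  -35.2] z 53.6 hw [-13.5  11. ]
```

Emit:
apply_moves([
  [[0.0005,0,0],[0,0,0]],
  [[0.0005,0,0],[0,0,0]],
  [[0.001,0,0],[0,0,0]],
  [[0.001,0,0],[0,0,0]],
])

```text
t: 12.9
eef_pos: [584.6, -99.6, -18.5]
tool_rot: [0.998, 0.064, 0.0, 0.0]
force: [0.1, 0.1, 0.4]
gripper_width: 0.4
gripper_force: 0.1
```

Emit:
apply_moves([
  [[0.0005,0,0],[0,0,0]],
  [[0.0005,0,0],[0,0,0]],
  [[0.001,0,0],[0,0,0]],
  [[0.001,0,0],[0,0,0]],
])

```text
t: 13.3
eef_pos: [585.5, -99.5, -18.5]
tool_rot: [0.998, 0.064, -0.0, -0.0]
force: [-0.9, -0.1, 0.5]
gripper_width: 0.0
gripper_force: 0.2
```

Emit:
apply_moves([
  [[0.0005,0,0],[0,0,0]],
  [[0.0005,0,0],[0,0,0]],
  [[0.001,0,0],[0,0,0]],
  [[0.001,0,0],[0,0,0]],
])

```text
t: 13.7
eef_pos: [585.5, -99.5, -18.8]
tool_rot: [0.998, 0.064, -0.001, 0.0]
force: [-4.8, -0.8, 2.9]
gripper_width: -0.3
gripper_force: 2.2
```

Emit:
apply_moves([
  [[0.0005,0,0],[0,0,0]],
  [[0.0005,0,0],[0,0,0]],
  [[0.001,0,0],[0,0,0]],
  [[0.001,0,0],[0,0,0]],
])

```text
t: 14.1
eef_pos: [585.4, -99.5, -19.1]
tool_rot: [0.998, 0.064, -0.002, 0.0]
force: [-6.5, -0.3, 2.9]
gripper_width: 0.1
gripper_force: 3.3
```

Emit:
apply_moves([
  [[0.0005,0,0],[0,0,0]],
  [[0.0005,0,0],[0,0,0]],
  [[0.001,0,0],[0,0,0]],
  [[0.001,0,0],[0,0,0]],
])

```text
t: 14.5
eef_pos: [585.3, -99.5, -19.3]
tool_rot: [0.998, 0.064, -0.003, 0.0]
force: [-8.1, -0.7, 3.5]
gripper_width: -0.2
gripper_force: 4.4
```

```bash
python3 - <<'E'
from h import *
go(-50,-145,-20)
for n in ('side','wrist','top'): look(n,f'pics/{n}10.png')
E
```

```text
now [ -42.03 -146.15  -19.31] F [-8.09 -0.69  3.46] board [-8.11  0.37] t 14.5
shift mm [-8.  -1.1  0.7] turn [-0.      0.0057 -0.002 ]
side rail slope deg 0.07 X@-145,0,145 [3.81 3.98 4.14] Y [-196.   200.1] z 57.3 hw [-3.9  3.8]
side bar  slope deg -0.33 X@-145,0,145 [-17.81 -18.63 -19.45] Y [-160.5  180.7] z 52.0 hw [-12.   12.2]
wrist rail slope deg -0.03 X@-145,0,145 [3.56 3.48 3.4 ] Y [-201.5  -47.5] z 58.6 hw [-4.3  3.5]
wrist bar  slope deg -0.58 X@-145,0,145 [-16.91 -18.37 -19.84] Y [-164.2  -35.7] z 53.6 hw [-13.4  10.9]
top rail slope deg -0.07 X@-145,0,145 [4.32 4.14 3.97] Y [-119.3  197.8] z 56.8 hw [-3.9  4. ]
top bar  slope deg -0.74 X@-145,0,145 [-16.19 -18.06 -19.92] Y [-116.5  177.7] z 51.7 hw [-12.3  12. ]
```

Emit:
apply_moves([
  [[0.0005,0,0],[0,0,0]],
  [[0.001,0,0],[0,0,0]],
  [[0.0015,0,0],[0,0,0]],
  [[0.0015,0,0],[0,0,0]],
])

```text
t: 15.05
eef_pos: [585.4, -99.5, -19.6]
tool_rot: [0.998, 0.064, -0.004, 0.0]
force: [-11.6, -0.3, 5.1]
gripper_width: -0.3
gripper_force: 5.6
```

Emit:
apply_moves([
  [[0.0005,0,0],[0,0,0]],
  [[0.001,0,0],[0,0,0]],
  [[0.001,0,0],[0,0,0]],
])

```text
t: 15.35
eef_pos: [586.3, -99.5, -19.7]
tool_rot: [0.998, 0.064, -0.004, 0.0]
force: [-11.6, -1.0, 4.6]
gripper_width: 0.3
gripper_force: 5.7
```

Emit:
apply_moves([
  [[0.0005,0,0],[0,0,0]],
  [[0.001,0,0],[0,0,0]],
  [[0.001,0,0],[0,0,0]],
])

```text
t: 15.65
eef_pos: [587.2, -99.4, -19.7]
tool_rot: [0.998, 0.064, -0.004, 0.0]
force: [-11.4, -1.5, 4.2]
gripper_width: 0.1
gripper_force: 5.8
```

Emit:
apply_moves([
  [[0.0005,0,0],[0,0,0]],
  [[0.001,0,0],[0,0,0]],
  [[0.001,0,0],[0,0,0]],
])

```text
t: 15.95
eef_pos: [588.2, -99.4, -19.7]
tool_rot: [0.998, 0.064, -0.004, 0.0]
force: [-12.0, -2.1, 4.6]
gripper_width: 0.2
gripper_force: 5.8
```

The clip is yielding at about 11.5 N and the finger advances about 1 mm per call. I'll continue.

Emit:
apply_moves([
  [[0.0005,0,0],[0,0,0]],
  [[0.001,0,0],[0,0,0]],
  [[0.001,0,0],[0,0,0]],
])

```text
t: 16.25
eef_pos: [589.2, -99.3, -19.7]
tool_rot: [0.998, 0.064, -0.004, 0.0]
force: [-12.3, -0.8, 4.3]
gripper_width: 0.1
gripper_force: 5.8
```

Emit:
apply_moves([
  [[0.0005,0,0],[0,0,0]],
  [[0.001,0,0],[0,0,0]],
  [[0.001,0,0],[0,0,0]],
])

```text
t: 16.55
eef_pos: [590.1, -99.3, -19.7]
tool_rot: [0.998, 0.064, -0.004, 0.001]
force: [-10.8, -1.9, 5.8]
gripper_width: 0.1
gripper_force: 5.9
```

```bash
python3 - <<'E'
from h import *
go(-50,-145,-20)
for n in ('side','wrist','top'): look(n,f'pics/{n}11.png')
E
```

```text
now [ -37.26 -146.59  -19.75] F [-10.8   -1.94   5.78] board [-10.96  -0.52] t 16.55
shift mm [-12.7  -1.6   0.4] turn [ 0.0004  0.0088 -0.0023]
side rail slope deg 0.09 X@-145,0,145 [3.66 3.87 4.09] Y [-197.7  198.7] z 57.3 hw [-4.1  4.1]
side bar  slope deg -1.06 X@-145,0,145 [-13.18 -15.85 -18.53] Y [-160.7  179.8] z 52.0 hw [-11.9  12. ]
wrist rail slope deg -0.14 X@-145,0,145 [3.51 3.15 2.8 ] Y [-201.5  -46.8] z 58.6 hw [-6.9  3.7]
wrist bar  slope deg -0.66 X@-145,0,145 [-14.12 -15.8  -17.48] Y [-164.4  -36.1] z 53.7 hw [-12.   11.3]
top rail slope deg -0.05 X@-145,0,145 [4.23 4.09 3.96] Y [-121.6  197.9] z 56.7 hw [-3.8  4. ]
top bar  slope deg -1.47 X@-145,0,145 [-11.7  -15.43 -19.16] Y [-115.9  178.2] z 51.6 hw [-12.2  12. ]
```

Emit:
apply_moves([
  [[0.0005,0,0],[0,0,0]],
  [[0.0005,0,0],[0,0,0]],
  [[0.0005,0,0],[0,0,0]],
])

```text
t: 17.0
eef_pos: [590.1, -99.2, -19.8]
tool_rot: [0.998, 0.064, -0.005, 0.0]
force: [-12.4, -1.2, 6.2]
gripper_width: -0.1
gripper_force: 6.4
```

Emit:
apply_moves([
  [[0.0005,0,0],[0,0,0]],
  [[0.0005,0,0],[0,0,0]],
  [[0.0005,0,0],[0,0,0]],
])

```text
t: 17.3
eef_pos: [590.1, -99.2, -20.0]
tool_rot: [0.998, 0.064, -0.005, 0.001]
force: [-14.0, -1.1, 6.0]
gripper_width: 0.2
gripper_force: 6.9
```

Emit:
apply_moves([
  [[0.0005,0,0],[0,0,0]],
  [[0.0005,0,0],[0,0,0]],
  [[0.0005,0,0],[0,0,0]],
])

```text
t: 17.6
eef_pos: [590.0, -99.2, -20.1]
tool_rot: [0.998, 0.064, -0.006, 0.001]
force: [-14.4, -1.9, 5.9]
gripper_width: -0.1
gripper_force: 7.4
```

Emit:
apply_moves([
  [[0.0005,0,0],[0,0,0]],
  [[0.0005,0,0],[0,0,0]],
  [[0.0005,0,0],[0,0,0]],
])

```text
t: 17.9
eef_pos: [590.0, -99.2, -20.3]
tool_rot: [0.998, 0.064, -0.006, 0.001]
force: [-15.3, -1.3, 5.7]
gripper_width: -0.1
gripper_force: 7.9
```

The right clip is home: the finger stalled at X≈-37.4, so the bar centre is about 12.7 mm from the rail there, and the force rose to 15 N. Next is the left side.

Emit:
apply_moves([
  [[-0.005,0,0],[0,0,0]],
  [[-0.01,0,0],[0,0,0]],
  [[-0.018,0,0],[0,0,0]],
  [[-0.026,0,0],[0,0,0]],
  [[-0.026,0,0],[0,0,0]],
])

```text
t: 18.4
eef_pos: [570.1, -101.7, -18.5]
tool_rot: [0.998, 0.064, -0.0, 0.0]
force: [-0.1, -0.1, -0.1]
gripper_width: 0.0
gripper_force: 0.0
```

Emit:
apply_moves([
  [[0,-0.03,0],[0,0,0]],
  [[0,-0.06,0],[0,0,0]],
  [[0,-0.09,0],[0,0,0]],
  [[0,-0.12,0],[0,0,0]],
  [[0,-0.15,0],[0,0,0]],
])

```text
t: 18.9
eef_pos: [552.3, 48.7, -18.2]
tool_rot: [0.998, 0.064, 0.001, -0.0]
force: [-0.2, 0.9, -0.9]
gripper_width: 0.3
gripper_force: 0.0
```

Emit:
apply_moves([
  [[0,-0.03,0],[0,0,0]],
  [[0,-0.06,0],[0,0,0]],
  [[0,-0.09,0],[0,0,0]],
  [[0,-0.12,0],[0,0,0]],
  [[0,-0.141,0],[0,0,0]],
])

```text
t: 19.4
eef_pos: [533.7, 190.5, -18.0]
tool_rot: [0.998, 0.065, 0.001, -0.001]
force: [0.5, -0.1, -0.4]
gripper_width: 0.0
gripper_force: 0.0
```

```bash
python3 - <<'E'
from h import *
go(-50,145,-20)
for n in ('side','wrist','top'): look(n,f'pics/{n}12.png')
a=cv2.imread('pics/wrist12.png');b=cv2.imread('pics/top12.png')[150:260,150:350]
cv2.imwrite('pics/c12.png',np.hstack([cv2.resize(a,(320,240)),cv2.resize(b,(436,240))]))
E
```

```text
now [-55.45 148.05 -18.  ] F [ 0.46 -0.13 -0.43] board [ 0.44 -0.19] t 19.4
shift mm [5.4 3.1 2. ] turn [-0.0017 -0.0014  0.0005]
side rail slope deg 0.08 X@-145,0,145 [3.52 3.72 3.93] Y [-197.8  199.6] z 57.4 hw [-6.2  4. ]
side bar  slope deg -0.74 X@-145,0,145 [-14.12 -15.98 -17.85] Y [-159.6  180.8] z 52.0 hw [-12.1  11.9]
wrist rail slope deg -0.02 X@-145,0,145 [3.31 3.25 3.19] Y [ 53.  195.9] z 58.6 hw [-4.1  3.7]
wrist bar  slope deg -0.93 X@-145,0,145 [-13.46 -15.8  -18.15] Y [ 41.8 176.5] z 53.6 hw [-12.9  11.2]
top rail slope deg 0.02 X@-145,0,145 [3.8  3.85 3.91] Y [-197.   152.3] z 56.7 hw [-6.   4.3]
top bar  slope deg -0.68 X@-145,0,145 [-14.23 -15.95 -17.67] Y [-160.1  143.6] z 51.5 hw [-11.9  11.8]
```

View pics/c12.png

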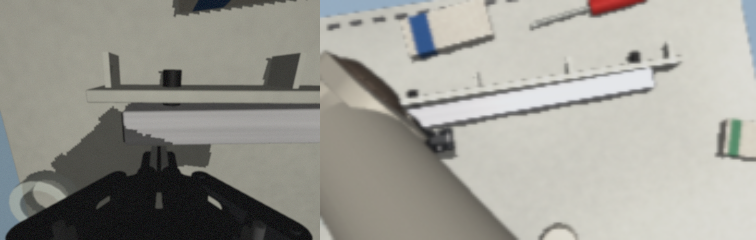

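Fingers are at column ~160, in line with the left clip at (172,85). The right clip stays driven in and its stem shows farther behind the rail. Pressing the left.

Emit:
apply_moves([
  [[0.003,0.003,0],[0,0,0]],
  [[0.006,0.003,0],[0,0,0]],
  [[0.009,0.003,0],[0,0,0]],
  [[0.01,0.003,0],[0,0,0]],
])

```text
t: 19.95
eef_pos: [545.0, 184.5, -18.5]
tool_rot: [0.998, 0.063, 0.0, 0.0]
force: [-0.3, -0.4, 0.1]
gripper_width: 0.3
gripper_force: 0.0
```

Emit:
apply_moves([
  [[0.0005,0,0],[0,0,0]],
  [[0.001,0,0],[0,0,0]],
  [[0.0015,0,0],[0,0,0]],
  [[0.002,0,0],[0,0,0]],
  [[0.002,0,0],[0,0,0]],
])

```text
t: 20.45
eef_pos: [546.1, 185.9, -18.4]
tool_rot: [0.998, 0.064, 0.0, -0.0]
force: [-0.4, -0.1, 0.4]
gripper_width: -0.0
gripper_force: 0.0
```

Emit:
apply_moves([
  [[0.0005,0,0],[0,0,0]],
  [[0.001,0,0],[0,0,0]],
  [[0.0015,0,0],[0,0,0]],
  [[0.0015,0,0],[0,0,0]],
])

```text
t: 20.85
eef_pos: [547.4, 186.0, -18.5]
tool_rot: [0.998, 0.064, -0.0, 0.0]
force: [-1.0, -0.3, 0.8]
gripper_width: 0.0
gripper_force: 0.2
```

Emit:
apply_moves([
  [[0.0005,0,0],[0,0,0]],
  [[0.001,0,0],[0,0,0]],
  [[0.0015,0,0],[0,0,0]],
  [[0.0015,0,0],[0,0,0]],
])

```text
t: 21.25
eef_pos: [547.5, 186.0, -18.9]
tool_rot: [0.998, 0.065, -0.001, 0.0]
force: [-5.5, -0.5, 1.3]
gripper_width: 0.3
gripper_force: 2.6
```

Emit:
apply_moves([
  [[0.0005,0,0],[0,0,0]],
  [[0.001,0,0],[0,0,0]],
  [[0.0015,0,0],[0,0,0]],
  [[0.0015,0,0],[0,0,0]],
])

```text
t: 21.65
eef_pos: [547.3, 186.0, -19.2]
tool_rot: [0.998, 0.065, -0.003, 0.001]
force: [-8.4, -1.2, 3.5]
gripper_width: 0.1
gripper_force: 4.1
```

Emit:
apply_moves([
  [[0.0005,0,0],[0,0,0]],
  [[0.001,0,0],[0,0,0]],
  [[0.0015,0,0],[0,0,0]],
  [[0.0015,0,0],[0,0,0]],
])

```text
t: 22.05
eef_pos: [547.6, 186.2, -19.5]
tool_rot: [0.998, 0.065, -0.003, 0.001]
force: [-11.2, -1.2, 4.9]
gripper_width: 0.2
gripper_force: 5.3
```

Emit:
apply_moves([
  [[0.0005,0,0],[0,0,0]],
  [[0.001,0,0],[0,0,0]],
  [[0.001,0,0],[0,0,0]],
])

```text
t: 22.35
eef_pos: [548.5, 186.4, -19.5]
tool_rot: [0.998, 0.065, -0.004, 0.001]
force: [-11.1, -1.5, 4.3]
gripper_width: 0.3
gripper_force: 5.4
```

Emit:
apply_moves([
  [[0.0005,0,0],[0,0,0]],
  [[0.001,0,0],[0,0,0]],
  [[0.001,0,0],[0,0,0]],
])

```text
t: 22.65
eef_pos: [549.3, 186.6, -19.5]
tool_rot: [0.998, 0.065, -0.004, 0.001]
force: [-11.0, -1.1, 5.0]
gripper_width: -0.0
gripper_force: 5.5
```

Emit:
apply_moves([
  [[0.0005,0,0],[0,0,0]],
  [[0.001,0,0],[0,0,0]],
  [[0.001,0,0],[0,0,0]],
])

```text
t: 22.95
eef_pos: [550.2, 186.9, -19.6]
tool_rot: [0.998, 0.065, -0.004, 0.001]
force: [-11.0, -0.9, 4.6]
gripper_width: 0.1
gripper_force: 5.6
```

```bash
python3 - <<'E'
from h import *
go(-37.3,145,-20)
for n in ('side','wrist'): look(n,f'pics/{n}13.png')
E
```

```text
now [-39.59 142.34 -19.55] F [-11.03  -0.9    4.58] board [-11.06   0.54] t 22.95
shift mm [ 2.3 -2.7  0.4] turn [ 0.0011  0.0076 -0.0003]
side rail slope deg 0.01 X@-145,0,145 [3.73 3.75 3.77] Y [-196.7  199.9] z 57.2 hw [-6.7  4.1]
side bar  slope deg -1.17 X@-145,0,145 [ -7.78 -10.75 -13.71] Y [-159.9  180.5] z 52.1 hw [-12.    9.7]
wrist rail slope deg 0.02 X@-145,0,145 [3.35 3.41 3.47] Y [ 40.2 195.8] z 58.6 hw [-4.5  3.6]
wrist bar  slope deg 0.15 X@-145,0,145 [-15.6  -15.21 -14.82] Y [ 29.5 176.7] z 53.7 hw [-12.8  11.3]
```

Emit:
apply_moves([
  [[0.0005,0,0],[0,0,0]],
  [[0.001,0,0],[0,0,0]],
  [[0.001,0,0],[0,0,0]],
])

```text
t: 23.35
eef_pos: [551.1, 187.0, -19.6]
tool_rot: [0.998, 0.065, -0.004, 0.001]
force: [-11.6, -0.6, 4.7]
gripper_width: 0.2
gripper_force: 5.7
```

Emit:
apply_moves([
  [[0.0005,0,0],[0,0,0]],
  [[0.001,0,0],[0,0,0]],
  [[0.001,0,0],[0,0,0]],
])

```text
t: 23.65
eef_pos: [552.0, 187.3, -19.6]
tool_rot: [0.998, 0.065, -0.004, 0.001]
force: [-11.3, -1.2, 5.2]
gripper_width: 0.1
gripper_force: 5.8
```

Emit:
apply_moves([
  [[0.0005,0,0],[0,0,0]],
  [[0.0005,0,0],[0,0,0]],
  [[0.0005,0,0],[0,0,0]],
])

```text
t: 23.95
eef_pos: [552.4, 187.3, -19.6]
tool_rot: [0.998, 0.065, -0.004, 0.001]
force: [-11.4, -0.9, 4.6]
gripper_width: 0.5
gripper_force: 5.8
```

Emit:
apply_moves([
  [[0.0005,0,0],[0,0,0]],
  [[0.0005,0,0],[0,0,0]],
  [[0.0005,0,0],[0,0,0]],
])

```text
t: 24.25
eef_pos: [552.6, 187.3, -19.7]
tool_rot: [0.998, 0.065, -0.004, 0.001]
force: [-12.8, -1.2, 4.7]
gripper_width: -0.1
gripper_force: 6.1
```

Emit:
apply_moves([
  [[0.0005,0,0],[0,0,0]],
  [[0.0005,0,0],[0,0,0]],
  [[0.0005,0,0],[0,0,0]],
])

```text
t: 24.55
eef_pos: [552.7, 187.2, -19.7]
tool_rot: [0.998, 0.065, -0.004, 0.001]
force: [-12.8, -0.9, 5.0]
gripper_width: 0.4
gripper_force: 6.6
```

Emit:
apply_moves([
  [[0.0005,0,0],[0,0,0]],
  [[0.0005,0,0],[0,0,0]],
  [[0.0005,0,0],[0,0,0]],
])

```text
t: 24.85
eef_pos: [552.7, 187.2, -19.9]
tool_rot: [0.998, 0.065, -0.005, 0.001]
force: [-13.6, -1.7, 5.9]
gripper_width: 0.1
gripper_force: 7.1
```

Emit:
apply_moves([
  [[0.0005,0,0],[0,0,0]],
  [[0.001,0,0],[0,0,0]],
  [[0.001,0,0],[0,0,0]],
])

```text
t: 25.15
eef_pos: [552.6, 187.0, -20.2]
tool_rot: [0.998, 0.065, -0.006, 0.001]
force: [-16.7, -1.9, 6.2]
gripper_width: 0.0
gripper_force: 8.1
```

Emit:
apply_moves([
  [[-0.005,0,0],[0,0,0]],
  [[-0.01,0,0],[0,0,0]],
  [[-0.018,0,0],[0,0,0]],
  [[-0.028,0,0],[0,0,0]],
  [[-0.028,0,0],[0,0,0]],
])

```text
t: 25.65
eef_pos: [530.7, 183.7, -18.5]
tool_rot: [0.998, 0.065, -0.0, 0.0]
force: [-0.1, 0.2, 0.3]
gripper_width: 0.4
gripper_force: 0.0
```

Emit:
apply_moves([
  [[0,0.03,0],[0,0,0]],
  [[0,0.06,0],[0,0,0]],
  [[0,0.09,0],[0,0,0]],
  [[0,0.12,0],[0,0,0]],
  [[0,0.15,0],[0,0,0]],
])

```text
t: 26.15
eef_pos: [552.1, 34.0, -18.2]
tool_rot: [0.998, 0.064, 0.001, 0.0]
force: [0.4, 0.4, 0.3]
gripper_width: 0.3
gripper_force: 0.0
```

Emit:
apply_moves([
  [[0,0.03,0],[0,0,0]],
  [[0,0.06,0],[0,0,0]],
  [[0,0.09,0],[0,0,0]],
  [[0,0.12,0],[0,0,0]],
  [[0,0.141,0],[0,0,0]],
])

```text
t: 26.65
eef_pos: [570.0, -107.8, -18.3]
tool_rot: [0.998, 0.063, 0.0, 0.001]
force: [-0.3, 0.4, 0.4]
gripper_width: 0.2
gripper_force: 0.0
```

```bash
python3 - <<'E'
from h import *
go(-50,-145,-20)
for n in ('side','wrist','top'): look(n,f'pics/{n}14.png')
E
```

```text
now [ -58.27 -152.46  -18.34] F [-0.28  0.41  0.45] board [-0.22  0.44] t 26.65
shift mm [ 8.2 -7.5  1.7] turn [ 0.0015 -0.0006 -0.0042]
side rail slope deg 0.01 X@-145,0,145 [3.77 3.79 3.8 ] Y [-200.   199.6] z 57.3 hw [-6.9  4. ]
side bar  slope deg 0.02 X@-145,0,145 [-14.16 -14.12 -14.08] Y [-160.3  180.1] z 52.1 hw [-10.7  10.5]
wrist rail slope deg -0.28 X@-145,0,145 [3.01 2.31 1.6 ] Y [-201.6  -61.9] z 58.6 hw [-6.5  4. ]
wrist bar  slope deg -0.38 X@-145,0,145 [-14.03 -14.98 -15.93] Y [-164.4  -51.8] z 53.7 hw [-11.3  10.8]
top rail slope deg 0.08 X@-145,0,145 [3.55 3.75 3.95] Y [-130.   198.6] z 56.9 hw [-6.9  4.2]
top bar  slope deg 0.08 X@-145,0,145 [-14.48 -14.29 -14.1 ] Y [-130.6  178. ] z 51.6 hw [-10.5  10.8]
```

Both cameras show the bar parallel to the rail (slope within 0.1°). A light press on the right will confirm it is seated there.

Emit:
apply_moves([
  [[0.004,-0.007,0],[0,0,0]],
  [[0.008,-0.007,0],[0,0,0]],
  [[0.012,-0.007,0],[0,0,0]],
  [[0.015,-0.007,0],[0,0,0]],
  [[0.018,-0.007,0],[0,0,0]],
])

```text
t: 27.3
eef_pos: [587.0, -94.7, -18.5]
tool_rot: [0.998, 0.065, 0.0, -0.0]
force: [-0.5, 0.3, 0.7]
gripper_width: -0.1
gripper_force: 0.0
```

Emit:
apply_moves([
  [[0.001,0,0],[0,0,0]],
  [[0.002,0,0],[0,0,0]],
  [[0.003,0,0],[0,0,0]],
  [[0.003,0,0],[0,0,0]],
])

```text
t: 27.7
eef_pos: [589.5, -95.0, -18.5]
tool_rot: [0.998, 0.064, 0.0, 0.0]
force: [-0.1, -0.6, 0.3]
gripper_width: 0.3
gripper_force: 0.0
```

Emit:
apply_moves([
  [[0.001,0,0],[0,0,0]],
  [[0.002,0,0],[0,0,0]],
  [[0.003,0,0],[0,0,0]],
  [[0.003,0,0],[0,0,0]],
])

```text
t: 28.1
eef_pos: [589.9, -95.0, -19.2]
tool_rot: [0.998, 0.064, -0.002, 0.0]
force: [-6.1, -1.0, 2.8]
gripper_width: -0.1
gripper_force: 3.0
```

Emit:
apply_moves([
  [[0.001,0,0],[0,0,0]],
  [[0.002,0,0],[0,0,0]],
  [[0.003,0,0],[0,0,0]],
  [[0.004,0,0],[0,0,0]],
  [[0.004,0,0],[0,0,0]],
])

```text
t: 28.6
eef_pos: [589.7, -95.1, -20.2]
tool_rot: [0.998, 0.064, -0.006, 0.001]
force: [-13.5, -0.9, 5.8]
gripper_width: -0.1
gripper_force: 6.9
```

Emit:
apply_moves([
  [[0.0005,0,0],[0,0,0]],
  [[0.001,0,0],[0,0,0]],
  [[0.001,0,0],[0,0,0]],
])

```text
t: 28.9
eef_pos: [589.6, -95.2, -20.5]
tool_rot: [0.998, 0.064, -0.007, 0.001]
force: [-15.4, -1.4, 6.3]
gripper_width: 0.3
gripper_force: 7.9
```

Emit:
apply_moves([
  [[-0.01,0,0],[0,0,0]],
  [[-0.02,0,0],[0,0,0]],
  [[-0.035,0,0],[0,0,0]],
  [[-0.045,0,-0.02],[0,0,0]],
  [[-0.045,0,-0.06],[0,0,0]],
])

```text
t: 29.4
eef_pos: [548.6, -99.8, 39.5]
tool_rot: [0.998, 0.064, -0.003, -0.001]
force: [1.0, -0.5, -0.5]
gripper_width: -0.1
gripper_force: 0.0
```

Emit:
apply_moves([
  [[-0.03,0,-0.04],[0,0,0]],
  [[-0.06,0,-0.08],[0,0,0]],
  [[-0.09,0,-0.12],[0,0,0]],
  [[-0.12,0,-0.15],[0,0,0]],
  [[-0.15,0,-0.18],[0,0,0]],
])

```text
t: 29.9
eef_pos: [403.4, -119.0, 222.7]
tool_rot: [0.998, 0.065, 0.001, 0.001]
force: [0.0, -1.0, 1.2]
gripper_width: -0.2
gripper_force: 0.0
```

```bash
python3 - <<'E'
from h import *
go(-50,-145,-20)
out=[]
for n,sl in (('side',np.s_[130:290,200:340]),('top',np.s_[150:280,140:370])):
    look(n,f'pics/{n}15.png')
    w=None
    p=cv2.imread(f'pics/{n}15.png')[sl];out.append(cv2.resize(p,None,fx=330/p.shape[0],fy=330/p.shape[0],interpolation=cv2.INTER_CUBIC))
    m=camera_model(n);p,d=camera(n);f,cx,cy=K(m);v,u=np.mgrid[:384,:512];P=np.array(m['pose'])
    q=(np.stack([(u-cx)/f*d,-(v-cy)/f*d,-d],-1)@P[:3,:3].T+P[:3,3])[d>0]
    X=(q[:,:2]-C)@EX;Y=(q[:,:2]-C)@EY;Z=q[:,2]
    for y in (-145,-60,60,150):
        g=(abs(Y-y)<15)&(Z>48)&(Z<60)&(X>-40)&(X<12);print(n,y,'rear edge,rail back',np.percentile(X[g],[1,99]).round(1))
    for s in (-145,145):
        g=(abs(Y-s)<6)&(Z>25)&(Z<42)&(X>10)&(X<30);print('stem',s,g.sum(),np.percentile(X[g],98).round(1) if g.any() else '')
c=np.hstack(out);c=cv2.resize(c,None,fx=min(1,800/c.shape[1]),fy=min(1,800/c.shape[1]));cv2.imwrite('pics/c15.png',c)
E
```

```text
now [-224.96 -141.83  222.74] F [ 0.   -0.97  1.23] board [-0.12 -0.97] t 29.9
shift mm [174.6   2.6 243. ] turn [ 0.0015 -0.0014 -0.0012]
side rail slope deg 0.06 X@-145,0,145 [3.31 3.46 3.61] Y [-198.5  198.3] z 57.4 hw [-7.2  4.4]
side bar  slope deg 0.04 X@-145,0,145 [-14.17 -14.07 -13.98] Y [-159.7  180. ] z 52.1 hw [-10.6  10.5]
side -145 rear edge,rail back [-24.9   7.2]
side -60 rear edge,rail back [-23.9   7.6]
side 60 rear edge,rail back [-24.5   7.2]
side 150 rear edge,rail back [-24.4   7.9]
stem -145 20 25.7
stem 145 27 23.9
top rail slope deg -0.06 X@-145,0,145 [4.05 3.89 3.73] Y [-198.8  197.6] z 56.9 hw [-6.6  4.2]
top bar  slope deg -0.04 X@-145,0,145 [-14.16 -14.27 -14.38] Y [-159.6  177.7] z 51.7 hw [-10.4  10.9]
top -145 rear edge,rail back [-24.1   7.8]
top -60 rear edge,rail back [-24.4   7.1]
top 60 rear edge,rail back [-24.7   7.9]
top 150 rear edge,rail back [-24.6   7.6]
stem -145 25 26.0
stem 145 23 26.0
```

View pics/c15.png

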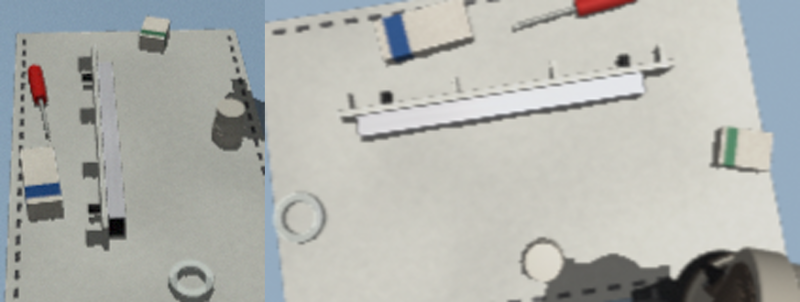

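The bar lies flat along the rail: its rear edge is 24–25 mm in front of the rail face along its whole length, as it should be. The stems reach X=26, which is 18 mm behind the rail, so both clips are home. The jar, cartons, tape and screwdriver look undisturbed, and the gripper is clear.

```bash
python3 -c "
from h import *
print(order.job_done())"
```

```text
the job is handed in; nothing more can be done
None
```

The bar is pressed home flat against the rail between its ends, right clip driven in first and then the left, with the highest force reading about 18 N (limit 24); the job was handed in at about 30 s with the other items left in place.

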